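Find the unlatched flap of the scrap trough and push it open

TASK

The scrap trough on the bench has four identical flaps; three are latched and one is free. Press on the flaps with the fingertips to find the one that rocks, then push that flap down wide open, well past 45 degrees, and leave it standing open with the fingers clear. Pick nothing up and leave the jar, tape, screwdriver and bottle where they are.

Things in the scene. Friction and masses are not known exactly. Their poses are not given: they have to be found in the camera images.
- trough: Green-painted steel scrap trough fixed to the bench, 130 (x) x 464 (y) x 100 mm high. Origin: centre of its underside. x points away from the robot across it, y left along its row of flaps, z up. Its top is four identical aluminium flaps, 112 mm apart along y, flush with the rims (15 mm wide front and back). Each closes its own compartment, 100 (x) x 104 (y) mm, 95 mm deep.
- flap1 (a joint): Angle of the flap leftmost (+y end): 0 closed, grows as its near part tips down, stop at 1.2 rad. Flap 97 (x) x 100 (y) x 4 mm on a pin along y: 75 mm on the robot's side of the pin goes down, 22 mm beyond it comes up. Three flaps, drawn anew each time, are latched and give at most 2 mm (0.04 rad); the free one tips under 2 to 6 N at its press point and stays where left.
- flap1_press (a point): Press point on the top face of flap1, on the middle of its width, 45 mm from the pin on the robot's side (30 mm in from its near edge), in the middle of four thin dark ribs; it moves with the flap. 18.5 mm on the robot's side of the trough's centre line, 100 mm above the bench when closed.
- flap1_hinge (a point): Point on the top face of flap1 over its pin, middle of its width; 26.5 mm beyond the trough's centre line, 100 mm above the bench.
- flap2 (a joint): Angle of the flap second from the left: 0 closed, grows as its near part tips down, stop at 1.2 rad. Flap 97 (x) x 100 (y) x 4 mm on a pin along y: 75 mm on the robot's side of the pin goes down, 22 mm beyond it comes up. Three flaps, drawn anew each time, are latched and give at most 2 mm (0.04 rad); the free one tips under 2 to 6 N at its press point and stays where left.
- flap2_press (a point): Press point on the top face of flap2, on the middle of its width, 45 mm from the pin on the robot's side (30 mm in from its near edge), in the middle of four thin dark ribs; it moves with the flap. 18.5 mm on the robot's side of the trough's centre line, 100 mm above the bench when closed.
- flap2_hinge (a point): Point on the top face of flap2 over its pin, middle of its width; 26.5 mm beyond the trough's centre line, 100 mm above the bench.
- flap3 (a joint): Angle of the flap third from the left: 0 closed, grows as its near part tips down, stop at 1.2 rad. Flap 97 (x) x 100 (y) x 4 mm on a pin along y: 75 mm on the robot's side of the pin goes down, 22 mm beyond it comes up. Three flaps, drawn anew each time, are latched and give at most 2 mm (0.04 rad); the free one tips under 2 to 6 N at its press point and stays where left.
- flap3_press (a point): Press point on the top face of flap3, on the middle of its width, 45 mm from the pin on the robot's side (30 mm in from its near edge), in the middle of four thin dark ribs; it moves with the flap. 18.5 mm on the robot's side of the trough's centre line, 100 mm above the bench when closed.
- flap3_hinge (a point): Point on the top face of flap3 over its pin, middle of its width; 26.5 mm beyond the trough's centre line, 100 mm above the bench.
- flap4 (a joint): Angle of the flap rightmost (-y end): 0 closed, grows as its near part tips down, stop at 1.2 rad. Flap 97 (x) x 100 (y) x 4 mm on a pin along y: 75 mm on the robot's side of the pin goes down, 22 mm beyond it comes up. Three flaps, drawn anew each time, are latched and give at most 2 mm (0.04 rad); the free one tips under 2 to 6 N at its press point and stays where left.
- flap4_press (a point): Press point on the top face of flap4, on the middle of its width, 45 mm from the pin on the robot's side (30 mm in from its near edge), in the middle of four thin dark ribs; it moves with the flap. 18.5 mm on the robot's side of the trough's centre line, 100 mm above the bench when closed.
- flap4_hinge (a point): Point on the top face of flap4 over its pin, middle of its width; 26.5 mm beyond the trough's centre line, 100 mm above the bench.
- jar: Amber glass jar with a steel lid, 60 mm across, 85 mm tall, standing loose off one end of the trough; bystander. Origin: centre of its underside.
- tape: Roll of brown tape lying flat, 90 mm across, 30 mm high, loose off one end of the trough; bystander. Origin: centre of its underside.
- screwdriver: Screwdriver lying loose on the bench beyond the trough, about 200 mm long, along its own x; bystander. Origin: on the bench at about its middle.
- sprayer: White plastic bottle, 64 mm across, 150 mm tall, standing loose beyond the trough; bystander. Origin: centre of its underside.

How it is judged:
On the way, in this order (a step that is already met when the one before it is completed fails the run):
1. the free flap rocks under the fingers (value of joint any of flap1, flap2, flap3, flap4 above 0.08 rad and contact force between the fingers and trough above 0.5 N).
2. a flap has been pushed open by more than 0.78 rad (value of joint any of flap1, flap2, flap3, flap4 above 0.78 rad), for 0.1 s.
At the end, for the whole second after the job is handed in: One flap stands open by more than 0.78 rad (45 degrees) and is at rest; the jar, tape, screwdriver and bottle are each within 20 mm of where they stood (((value of joint flap1 above 0.78 rad and velocity of joint flap1 between -0.05 and 0.05 rad/s) or (value of joint flap2 above 0.78 rad and velocity of joint flap2 between -0.05 and 0.05 rad/s) or (value of joint flap3 above 0.78 rad and velocity of joint flap3 between -0.05 and 0.05 rad/s) or (value of joint flap4 above 0.78 rad and velocity of joint flap4 between -0.05 and 0.05 rad/s)) and distance of each of jar, tape, screwdriver, sprayer from where it was at the start of the episode below 0.02 m); the robot touches nothing.
It fails at once if a bystander is shoved more than 20 mm (distance of any of jar, tape, screwdriver, sprayer from where it was at the start of the episode above 0.02 m).
It fails at once if a bystander is lifted off the bench (height (world z) of any of jar, tape, screwdriver, sprayer above 0.015 m).
It fails at once if the jar or the bottle is tipped (angle between any of jar, sprayer's own z axis and vertical above 0.4 rad).
It also fails if it takes over 48 s, if anything falls off the work surface, if the arm or the gripper's body presses on something with over 40 N, if the wrist force passes 120 N, or if a joint passes its speed limit or range.

ROBOT

A 6-joint arm with a two-finger parallel gripper is mounted at the origin on the work surface. World frame = base frame: x ahead of the robot, y to its left, z up, the work surface at z = 0. Lengths are in m, angles in rad, forces in N, time in s.
With the tool pointing down it reaches from about 0.375 to 0.975 m from the base axis. Payload 3.8 kg.
Tool frame: the origin (TCP) lies at the very end of the fingers, on their centre line; the grasp point (between the pads) lies 19 mm behind it (grip_point_offset is the distance from the TCP to the grasp point, in m); z points along the fingers, y is the line along which they close (so a half turn about z gives the same grasp; the last joint's range is limited). The gripper opens to 85 mm and grips with 20 to 120 N. Pads are 22 mm wide; open, the fingers measure 114 mm over their backs; the gripper's body (76 mm by 85 mm) begins 54 mm behind the grasp point. The pads swing forward as they close: fully open they stand 13 mm farther back than shut.
Start: joints at [-1.342, 0.264, 1.604, -0, 1.274, -0.037], TCP at [0.177, -0.651, 0.231] pointing down, gripper open.
Joint ranges: [-2.63, 2.63], [-0.94, 2.18], [0.31, 2.57], [-1.31, 4.45], [0, 2.66], [-2.55, 2.55]. Speed limits (rad/s): [2.57, 2.57, 3.14, 3.14, 3.14, 3.14].

INTERFACE

Orientations are given as a rotation vector (axis times angle).
In Python, from station import * gives the robot as it stands. The module is installed in compiled form; this text tells all that it offers.
- The arm moves only by the shell command python3 -m handwheel 'ROWS' [OPENING] [FORCE]. ROWS is JSON, a list of rows, each a list of 2 entries, a list of its own where there are three numbers: the shift along the world's x, y, z in m, then the turn, a rotation vector about the world's x, y, z in rad. A call has exactly 8 rows; each row is the pose to reach, as a shift and turn from the pose commanded when the call began; what a row does not reach only later rows make up. A row lasts 1/8 s, in which the tool goes at most 62.5 mm and 10.7 degrees, less where a joint would pass 70% of its speed; a pose out of reach is approached as far as the arm can. A call with a gripper value outside its range is refused whole. OPENING is the opening, from -1 (shut) to 1 (fully open), so that 0 is half open, set as the call begins (- or left out, the last holds). The fingers move at their own pace and stop on an object; FORCE is the grip in N (left out, the last holds). Time passes only in rows, so rows that repeat a pose let the fingers close, or fill a call up. It gives the time, the measured TCP pose, the force, the opening and the grip force at its end, in the units of the state.
- read_state(): the state, without advancing time (a new reading comes with each control period).
- snapshot(name): name is "scene" or "top"; returns the picture (384x512x3 uint8, red, green, blue); there is no depth.
- calibration(name): a dict with "fx", "fy", "cx", "cy" (pixels), "world_to_cam" (4x4, takes a point from world to camera coordinates). Camera axes: x right, y down, z forward; pixel columns grow to the right and rows downward; lengths in m; the calibration is good to about 2 mm. A picture is of the moment at which its call begins. calibration takes no time and is no camera call.
- job_done(): hands the job in; it is judged then, once.
Trained networks look in the newest picture that a camera, given by its name, has taken for a name from the list of things; names that differ only in an ending like _2 or _b are one class to them, and where a whole thing is asked for, a point or a joint stands for the part that bears it (a point fixed in the world has none). Each returns a list of dicts, best first, with "confidence" (0 to 1); they miss things now and then, are a little off and sometimes report something else, mostly with a low value. They report only what shows in the picture. A call takes as long as a camera call.
- recognise(thing, camera): "at" ([column, row] in pixels, amid what is visible of it).
The state is a dict: "time_s": time; "joint_pos": joint angles; "dq": joint speeds; "joint_torque": joint torques, N m; "tcp_pos": TCP position; "ee_rot": TCP orientation; "contact_force": force on the tool from outside, world axes, zero at the start; "moment": the same for the moment, N m; "gripper_width": finger opening in m; "gripper_force": force on a finger pad.
Only numpy, scipy, OpenCV 4.12 (cv2) and the standard library are available. Lean on these libraries where they do the work, as an engineer would, in place of code of your own. Each camera call takes 0.05 s, during which the arm holds its last target. There are 200 camera calls.

## Working session

There is one attempt and no reset: what is moved stays moved. The work goes in short steps, Python scripts to look and compute and a shell command to move; the robot and the scene stay as the last step left them, time stands still between calls to the robot, and variables do not carry over. Pictures are saved under pics/ and viewed, at most 10 in all, crops included, and the job is handed in when it is done.

```bash
mkdir -p pics
cat > h.py <<'E'
from station import *
import numpy as np, cv2
def tri(pts):
    A=[]
    for n,(u,v) in pts.items():
        c=calibration(n);K=np.array([[c["fx"],0,c["cx"]],[0,c["fy"],c["cy"]],[0,0,1]]);P=K@np.array(c["world_to_cam"])[:3]
        A+= [u*P[2]-P[0],v*P[2]-P[1]]
    X=np.linalg.svd(np.array(A))[2][-1];return X[:3]/X[3]
def onz(n,u,v,z):
    c=calibration(n);T=np.array(c["world_to_cam"]);R=T[:3,:3];o=-R.T@T[:3,3]
    d=R.T@np.array([(u-c["cx"])/c["fx"],(v-c["cy"])/c["fy"],1]);return o+d*(z-o[2])/d[2]
E
python3 - <<'E'
from h import *
for n in("scene","top"): cv2.imwrite(f"pics/{n}0.png",snapshot(n)[:,:,::-1])
for t in ["flap1_press","flap1_hinge","trough","jar","tape","sprayer","screwdriver"]:
    for n in("scene","top"):
        for r in recognise(t,n)[:5]: print(t,n,np.round(r["at"]),round(r["confidence"],2), onz(n,*r["at"],.1).round(3))
s=read_state();print(s["time_s"],s["ee_rot"],s["contact_force"])
E
```

```text
flap1_press scene [313. 208.] 0.76 [0.562 0.171 0.1  ]
flap1_press top [191. 211.] 0.93 [0.559 0.16  0.1  ]
flap1_hinge scene [306. 202.] 0.9 [0.561 0.144 0.1  ]
flap1_hinge top [193. 209.] 0.64 [0.564 0.156 0.1  ]
trough scene [285. 192.] 0.62 [0.571 0.077 0.1  ]
trough scene [312. 211.] 0.52 [0.575 0.175 0.1  ]
trough top [261. 229.] 0.69 [ 0.521 -0.009  0.1  ]
jar top [133. 212.] 0.73 [0.551 0.299 0.1  ]
jar top [259. 230.] 0.57 [ 0.518 -0.005  0.1  ]
jar top [328. 243.] 0.43 [ 0.491 -0.169  0.1  ]
tape scene [217. 141.] 0.71 [ 0.552 -0.254  0.1  ]
tape top [398. 245.] 0.8 [ 0.491 -0.337  0.1  ]
tape top [238. 224.] 0.33 [0.53  0.045 0.1  ]
sprayer scene [252. 226.] 0.78 [0.725 0.115 0.1  ]
sprayer top [223. 153.] 0.55 [0.704 0.09  0.1  ]
screwdriver scene [222. 185.] 0.69 [ 0.681 -0.063  0.1  ]
screwdriver top [320. 199.] 0.84 [ 0.596 -0.151  0.1  ]
screwdriver top [240. 222.] 0.72 [0.535 0.042 0.1  ]
0.8 [3.11381215e+00 4.16209536e-01 5.06169326e-05] [-0.4491634   0.18001129 -0.11199347]
```

View pics/scene0.png

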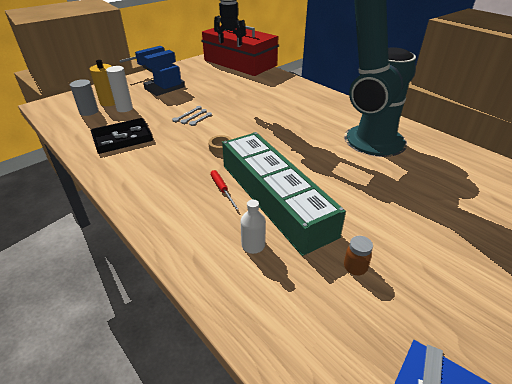

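View pics/top0.png

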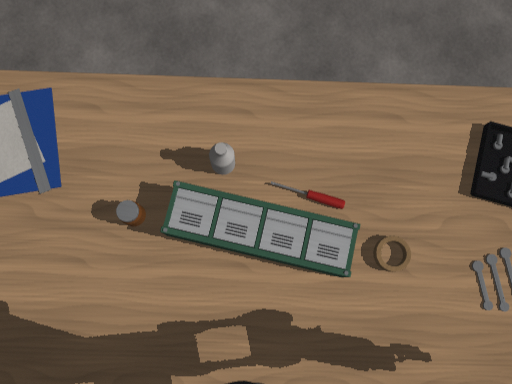

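The top view shows the trough running from (165,208) to (353,248). The rib groups are near (190,219), (236,230), (282,240) and (329,251). The jar is at (130,212), the tape at (393,253), the bottle at (222,157) and the screwdriver at (320,197).

Run:
```python
from h import *
t=cv2.imread("pics/top0.png");s=cv2.imread("pics/scene0.png")
a=cv2.resize(t[175:285,155:365],None,fx=3.8,fy=3.8,interpolation=cv2.INTER_CUBIC)
cv2.imwrite("pics/tc.png",a)
def flaps(im,name,roi):
    x0,y0,x1,y1=roi
    hsv=cv2.cvtColor(im,cv2.COLOR_BGR2HSV);m=((hsv[...,1]<60)&(hsv[...,2]>120)).astype(np.uint8)
    k=np.zeros_like(m);k[y0:y1,x0:x1]=m[y0:y1,x0:x1]
    k=cv2.morphologyEx(k,cv2.MORPH_OPEN,np.ones((2,2)))
    cs=[c for c in cv2.findContours(k,cv2.RETR_EXTERNAL,cv2.CHAIN_APPROX_NONE)[0] if cv2.contourArea(c)>150]
    out=[]
    for c in cs:
        r=cv2.minAreaRect(c);out.append(r);print(name,np.round(r[0],1),np.round(r[1],1),round(r[2],1),onz(name,*r[0],.1).round(4))
    return out
flaps(t,"top",(160,180,365,280)); flaps(s,"scene",(220,130,345,230))
# green mask of trough in top
hsv=cv2.cvtColor(t,cv2.COLOR_BGR2HSV)
g=((hsv[...,0]>60)&(hsv[...,0]<95)&(hsv[...,1]>80)).astype(np.uint8);g[:175]=0;g[285:]=0;g[:,:155]=0;g[:,365:]=0
r=cv2.minAreaRect(cv2.findNonZero(g));
for p in cv2.boxPoints(r): print(p,onz("top",*p,.1).round(4))
```

```text
top [329.1 249.3] [41.6 30.4] 13.2 [ 0.4766 -0.1721  0.1   ]
top [332.9 229.4] [40.3  7.9] 13.2 [ 0.5243 -0.1815  0.1   ]
top [284.4 234.1] [41.4 39.4] 13.0 [ 0.5096 -0.0653  0.1   ]
top [238.8 223.2] [41.3 39.3] 13.2 [0.5325 0.0446 0.1   ]
top [192.5 216.9] [40.7 30.1] 14.0 [0.5443 0.1558 0.1   ]
top [197.6 197.3] [40.6  7.8] 12.9 [0.5922 0.1462 0.1   ]
scene [311.6 205.7] [31.3 40.7] 63.4 [0.5598 0.1625 0.1   ]
scene [287.4 182.8] [25.1 39.8] 69.0 [0.5378 0.0533 0.1   ]
scene [267.4 163.1] [21.2 37.3] 71.6 [ 0.5141 -0.0544  0.1   ]
scene [249.1 146.2] [18.  35.2] 73.3 [ 0.4936 -0.1626  0.1   ]
[159.72607 233.38979] [0.5024 0.2315 0.1   ]
[172.31906 180.11177] [0.6327 0.2096 0.1   ]
[360.89294 224.68379] [ 0.5378 -0.249   0.1   ]
[348.29996 277.9618 ] [ 0.411  -0.2174  0.1   ]
```

View pics/tc.png

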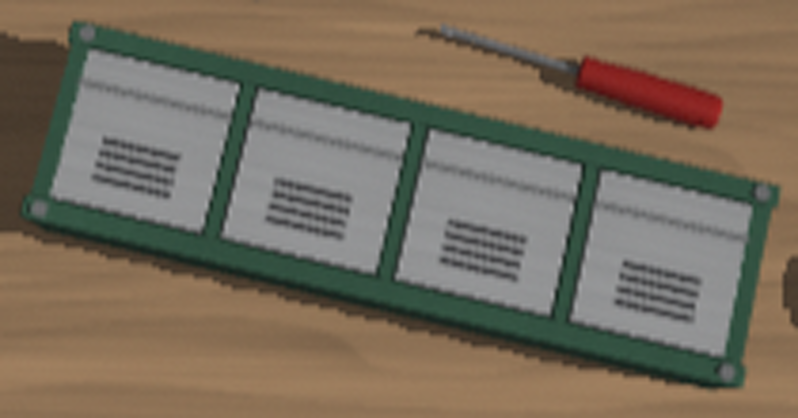

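Run:
```python
from h import *
F2=tri({"top":(238.8,223.2),"scene":(287.4,182.8)});F3=tri({"top":(284.4,234.1),"scene":(267.4,163.1)})
print(F2,F3)
for p in [(191.05,218.9),(236.3,229.7),(282.1,240.8),(327.9,251.6)]: print(onz("top",*p,.1).round(4))
for a,b in [((193.5,213.5),0)]: pass
s=read_state();print(s["tcp_pos"])
```

```text
[0.53252664 0.04555292 0.09300032] [ 0.50907568 -0.06433859  0.09297996]
[0.5393 0.1591 0.1   ]
[0.5167 0.0499 0.1   ]
[ 0.4935 -0.06    0.1   ]
[ 0.4712 -0.1694  0.1   ]
[ 0.17730037 -0.65131806  0.2313337 ]
```

```bash
python3 -m handwheel '[[[0.025,0.04,0],[0,0,-0.06]],[[0.055,0.09,0],[0,0,-0.12]],[[0.087,0.142,0],[0,0,-0.18]],[[0.119,0.194,0],[0,0,-0.24]],[[0.151,0.246,0],[0,0,-0.3]],[[0.183,0.298,0],[0,0,-0.36]],[[0.215,0.35,0],[0,0,-0.42]],[[0.24,0.39,0],[0,0,-0.475]]]' -1 20; python3 -m handwheel '[[[0.02,0.035,-0.01],[0,0,0]],[[0.04,0.07,-0.025],[0,0,0]],[[0.054,0.092,-0.045],[0,0,0]],[[0.054,0.092,-0.07],[0,0,0]],[[0.054,0.092,-0.09],[0,0,0]],[[0.054,0.092,-0.105],[0,0,0]],[[0.054,0.092,-0.105],[0,0,0]],[[0.054,0.092,-0.105],[0,0,0]]]'
python3 - <<'E'
from h import *
cv2.imwrite("pics/top1.png",cv2.resize(snapshot("top")[150:310,130:390,::-1],None,fx=3,fy=3))
E
```

```text
time_s: 1.8
tcp_pos: [0.4183, -0.2592, 0.2317]
ee_rot: [3.124, -0.329, 0.002]
contact_force: [0.5, -0.3, -0.3]
gripper_width: -0.0
gripper_force: 0.0
time_s: 2.8
tcp_pos: [0.4719, -0.1696, 0.1271]
ee_rot: [3.124, -0.328, 0.002]
contact_force: [0.2, 0.5, -0.1]
gripper_width: -0.0002
gripper_force: 0.0
```

View pics/top1.png

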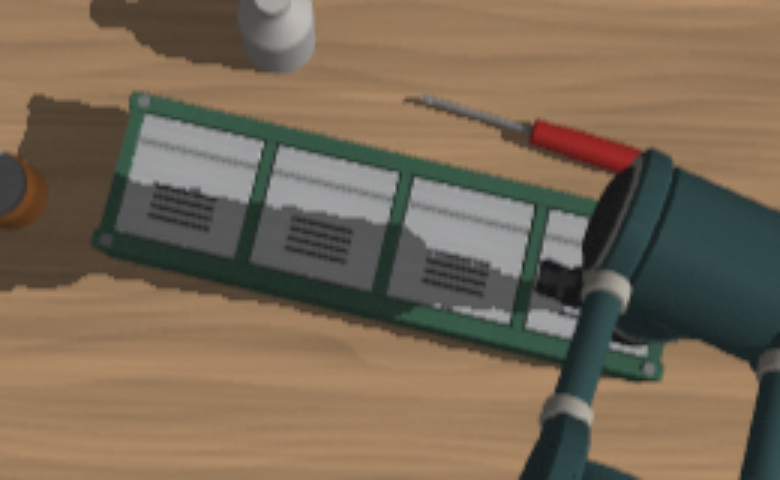

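The arm is over flap 4, with the wrist at about (640,230) in this crop, and the bystanders haven't moved. Next I press gently.

```bash
python3 -m handwheel '[[[0,0,-0.01],[0,0,0]],[[0,0,-0.018],[0,0,0]],[[0,0,-0.023],[0,0,0]],[[0,0,-0.025],[0,0,0]],[[0,0,-0.026],[0,0,0]],[[0,0,-0.027],[0,0,0]],[[0,0,-0.028],[0,0,0]],[[0,0,-0.029],[0,0,0]]]'
```

```text
time_s: 3.85
tcp_pos: [0.4713, -0.1693, 0.0975]
ee_rot: [3.124, -0.328, 0.0]
contact_force: [-1.8, 1.5, 1.8]
gripper_width: 0.0
gripper_force: 1.3
```

```bash
python3 -m handwheel '[[[0,0,-0.0005],[0,0,0]],[[0,0,-0.001],[0,0,0]],[[0,0,-0.0015],[0,0,0]],[[0,0,-0.002],[0,0,0]],[[0,0,-0.0025],[0,0,0]],[[0,0,-0.003],[0,0,0]],[[0,0,-0.003],[0,0,0]],[[0,0,-0.003],[0,0,0]]]'
```

```text
time_s: 4.85
tcp_pos: [0.4715, -0.1693, 0.0943]
ee_rot: [3.124, -0.328, 0.001]
contact_force: [0.5, -0.3, 1.4]
gripper_width: 0.0001
gripper_force: 0.9
```

```bash
python3 -m handwheel '[[[0,0,-0.0005],[0,0,0]],[[0,0,-0.001],[0,0,0]],[[0,0,-0.0015],[0,0,0]],[[0,0,-0.002],[0,0,0]],[[0,0,-0.0025],[0,0,0]],[[0,0,-0.003],[0,0,0]],[[0,0,-0.003],[0,0,0]],[[0,0,-0.003],[0,0,0]]]'
```

```text
time_s: 5.85
tcp_pos: [0.4715, -0.1694, 0.0914]
ee_rot: [3.124, -0.328, 0.001]
contact_force: [2.3, 0.1, 3.0]
gripper_width: -0.0002
gripper_force: 1.0
```

At 8.6 mm below the closed face the force is only about 3 N. A latched flap would have stopped at 2 mm, so this one looks free, and I keep pushing.

```bash
python3 -m handwheel '[[[0,0,-0.002],[0,0,0]],[[0,0,-0.004],[0,0,0]],[[0,0,-0.006],[0,0,0]],[[0,0,-0.008],[0,0,0]],[[0,0,-0.01],[0,0,0]],[[0,0,-0.011],[0,0,0]],[[0,0,-0.011],[0,0,0]],[[0,0,-0.011],[0,0,0]]]'
```

```text
time_s: 6.85
tcp_pos: [0.4707, -0.1691, 0.0798]
ee_rot: [-3.124, 0.328, 0.002]
contact_force: [0.3, 0.2, 0.7]
gripper_width: -0.0
gripper_force: 0.4
```

```bash
python3 -m handwheel '[[[0,0,-0.005],[0,0,0]],[[0,0,-0.01],[0,0,0]],[[0,0,-0.015],[0,0,0]],[[0,0,-0.02],[0,0,0]],[[0,0,-0.025],[0,0,0]],[[0,0,-0.03],[0,0,0]],[[0,0,-0.032],[0,0,0]],[[0,0,-0.032],[0,0,0]]]'
```

```text
time_s: 7.85
tcp_pos: [0.4708, -0.1691, 0.0477]
ee_rot: [-3.124, 0.328, 0.002]
contact_force: [-0.9, 0.1, -0.8]
gripper_width: -0.0001
gripper_force: 0.1
```

```bash
python3 -m handwheel '[[[0,0,0.01],[0,0,0]],[[0,0,0.03],[0,0,0]],[[0,0,0.06],[0,0,0]],[[0,0,0.1],[0,0,0]],[[0,0,0.14],[0,0,0]],[[0,-0.05,0.16],[0,0,0]],[[0,-0.1,0.16],[0,0,0]],[[0,-0.14,0.16],[0,0,0]]]'
python3 - <<'E'
from h import *
a=snapshot("top")[150:310,150:390,::-1];b=snapshot("scene")[110:270,180:420,::-1]
cv2.imwrite("pics/c2.png",cv2.resize(np.vstack([a,b]),None,fx=1.85,fy=1.85,interpolation=cv2.INTER_CUBIC))
E
```

```text
time_s: 8.85
tcp_pos: [0.4717, -0.3113, 0.2101]
ee_rot: [3.123, -0.328, 0.004]
contact_force: [-0.7, 0.0, -0.8]
gripper_width: 0.0
gripper_force: 0.0
```

View pics/c2.png

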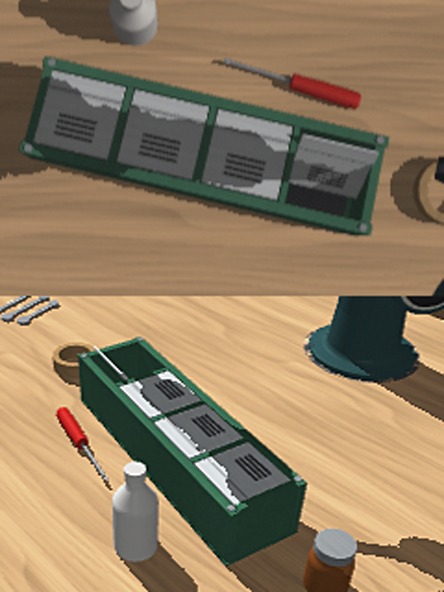

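Flap 4 stands open: the dark gap runs below its near edge, at about (325,198) in the top half. I'll check its angle against the projected geometry.

```bash
python3 - <<'E'
from h import *
ux=np.array([.978,-.208,0]);P=np.array([.471,-.169,.1])+.045*ux
c=calibration("top");T=np.array(c["world_to_cam"])
def px(p):
    q=T[:3,:3]@p+T[:3,3];return np.array([c["fx"]*q[0]/q[2]+c["cx"],c["fy"]*q[1]/q[2]+c["cy"]])
for a in(.0,.6,.7,.8,.9,1.0,1.1,1.2):
    d=-ux*np.cos(a)-np.array([0,0,np.sin(a)])
    print(a,*[((px(P+r*d)-150)*1.85).round(0) for r in(.075,.045,-.022)])
E
python3 - <<'E'
import cv2
a=cv2.imread("pics/c2.png")[110:240,270:400];cv2.imwrite("pics/c3.png",cv2.resize(a,None,fx=4,fy=4,interpolation=cv2.INTER_CUBIC))
E
```

```text
0.0 [324. 211.] [329. 188.] [339. 138.]
0.6 [321. 203.] [327. 183.] [341. 139.]
0.7 [321. 199.] [327. 182.] [341. 140.]
0.8 [321. 196.] [327. 179.] [341. 141.]
0.9 [321. 192.] [327. 177.] [341. 142.]
1.0 [322. 188.] [327. 175.] [340. 144.]
1.1 [322. 183.] [328. 172.] [340. 145.]
1.2 [323. 178.] [328. 169.] [340. 146.]
```

View pics/c3.png

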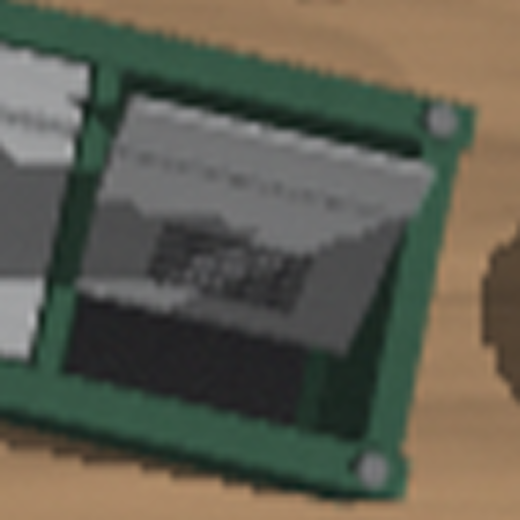

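The near edge, ribs and raised tail all give an angle of about 0.93 rad. The fingers are clear and nothing else has moved.

```bash
python3 -c "
from station import *
print(max(map(abs,read_state()['dq'])));print(job_done())"
```

```text
0.04669787123584646
the job is handed in; nothing more can be done
None
```

Flap 4, the rightmost, was the free one: it now stands open at about 0.93 rad (53°, measured from the top camera) with the fingers clear and the jar, tape, screwdriver and bottle not touched; the job is handed in, with no verdict returned.

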